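# Index a glass cell in the optical meter

## Task

Take the glass cell out of the slanted drainer, stand it upright on the rubber pad and let go of it; then take it again by its cap, stand it down in the meter's nest, and turn it until the white mark on its cap points straight at the meter's index. Let go of it and then press the read key fully down and release it. Handle the glass gently, do not drop it or let it topple, and leave the other things where they are.

Things in the scene. Friction and masses are not known exactly. Their poses are not given: they have to be found in the camera images.
- cell_center (a point): the measuring cell, a 90 g glass vial, 80 mm tall: glass 32 mm in diameter (lower 58 mm), black cap 33 mm in diameter (upper 22 mm). Point on its axis 40 mm above the foot; own z from foot to cap, own y from the axis to the mark. Starts loose in the drainer, z leaning 30 degrees towards the drainer's +x. A squeeze over 60 N per finger, or pressing it down with over 70 N, or dropping it from over 8 mm, breaks it
- cell_mark (a point): the cell's reference mark: a white rib 5 mm wide, 16 mm long and 3 mm high on top of the cap, running from the cap's centre to its edge (and as a line down the cap's side). Point at the rib's outer end, 16 mm from the axis along the cell's +y, 82.5 mm above its foot
- cell_foot (a point): centre of the underside of the cell, same axes as the cell
- drainer: fixed white drainer, base 130 (x) by 76 (y) by 12 mm, origin at the centre of its underside. Its groove leans 30 degrees from vertical, top towards its +x (away from the robot), and is 27 mm wide, narrower than the glass: fingers from straight above, closing along the drainer's y, pass on both sides. The cell's foot rests at drainer (-30, 0, 35) mm
- pad_top (a point): top centre of the black rubber pad, 110 by 110 mm, 4 mm thick, fixed flat on the bench
- nest (a point): centre of the floor of the meter's nest, where the cell's foot stands; axes are the meter's. A round recess 38 mm in diameter, 6 mm deep, in a grey block 64 by 64 mm; its floor is 84 mm and its rim 90 mm above the bench. The meter is a fixed white box 170 (x) by 200 (y) by 80 mm; the nest lies at (0, 45) mm from the box's centre
- index (a point): the meter's index: a small white bar 10 by 5 mm and 3 mm high on the front edge of the nest block, 26 mm from the nest's centre along the meter's -x, pointing at that centre; a dark line on the housing continues it. Point on the bar's top
- key_top (a point): top centre of the round black read key on the meter, 26 mm in diameter, at (-35, -55) mm from the centre of the meter's box; pressed straight down, 5 mm of travel, a spring that takes 4 N when fully down
- key (a joint): read key travel in m: 0 up, 0.005 fully down; springs back
- flask_mid (a point): bystander, not to be disturbed: conical glass flask, 72 mm wide at its base, 113 mm tall. Point on its axis at mid height
- dropper_mid (a point): bystander, not to be disturbed: amber bottle with a dropper bulb, 52 mm wide, 123 mm tall. Point on its axis at mid height
- beaker_mid (a point): bystander, not to be disturbed: open glass beaker, 68 mm wide, 85 mm tall. Point on its axis at mid height
- reagent_mid (a point): bystander, not to be disturbed: amber reagent bottle, 60 mm wide, 130 mm tall. Point on its axis at mid height
- dish_mid (a point): bystander, not to be disturbed: shallow glass dish, 80 mm wide, 14 mm tall. Point on its axis at mid height
- vial_mid (a point): bystander, not to be disturbed: another vial of the same size as the cell, standing upright, with a plain cap without any rib; not the one to be used. Point on its axis at mid height
- stopper_mid (a point): bystander, not to be disturbed: rubber stopper, 28 mm wide, 24 mm tall. Point on its axis at mid height
Not all that is in view belongs to the job. What is shaped like the part that bears cell_center but purple or turquoise is not meant.

How it is judged:
By the outcome, as a careful person would: the job done as asked, in the order asked, and still so for the second after the job is handed in, with the robot touching nothing.
It also fails if it takes over 61 s, if anything falls off the work surface, if the arm or the gripper's body presses on something with over 40 N, if the wrist force passes 120 N, or if a joint passes its speed limit or range.

## Robot

A 6-joint arm with a two-finger parallel gripper is mounted at the origin on the work surface. World frame = base frame: x ahead of the robot, y to its left, z up, the work surface at z = 0. Lengths are in m, angles in rad, forces in N, time in s.
With the tool pointing down it reaches from about 0.325 to 0.775 m from the base axis. Payload 9.3 kg.
Tool frame: the origin (TCP) lies at the very end of the fingers, on their centre line; the grasp point (between the pads) lies 19 mm behind it (env.grip_point_offset is the z of the grasp point in the tool frame, in m); z points along the fingers, y is the line along which they close (so a half turn about z gives the same grasp; the last joint's range is limited). The gripper opens to 85 mm and grips with 20 to 120 N. Pads are 22 mm wide; open, the fingers measure 114 mm over their backs; the gripper's body (76 mm by 85 mm) begins 54 mm behind the grasp point. The pads swing forward as they close: fully open they stand 13 mm farther back than shut.
Start: joints at [1.085, 0.259, 0.021, 1.334, 0, 1.418], TCP at [0.18, 0.52, 0.231] pointing down, gripper open.
Joint ranges: [-3.04, 3.04], [-0.91, 1.82], [-1.04, 1.36], [-1.92, 1.95], [-1.52, 1.45], [-3.14, 3.14]. Speed limits (rad/s): [2.22, 2.22, 2.79, 3.14, 3.14, 3.14].

## Interface

Orientations are given as a rotation vector (axis times angle).
In Python, from workcell import env, snapshot, camera_info, workorder, search_frame gives the robot as it stands.
- The arm moves only by the shell command python3 -m creep 'ROWS'. ROWS is text: rows parted by semicolons, each of 7 numbers parted by spaces: the shift along the world's x, y, z as a fraction of full scale, then the turn, a rotation vector about the world's x, y, z as a fraction of full scale, then the closure in counts, from 0 (fully open) to 255 (shut). In form: tx ty tz rx ry rz gripper; .... A call has 1 to 8 rows; each row is the pose to reach, as a shift and turn from the pose commanded when the call began, turning the shorter way round; what a row does not reach only later rows make up. Full scale, the value 1, is 200 mm for a shift and pi rad for a turn. A row lasts 1/8 s, in which the tool goes at most 62.5 mm and 10.7 degrees, less where a joint would pass 70% of its speed; a pose out of reach is approached as far as the arm can. A call with a number of a shift or a turn outside -1 to 1 is refused whole. A call with a gripper value outside its range is refused whole. The fingers move at their own pace and stop on an object; the grip force is fixed at half the most. Time passes only in rows, so rows that repeat a pose let the fingers close. It gives the time, the measured TCP pose, the force, the opening and the grip force at its end, in the units of the state.
- env.observe(): the state, without advancing time (a new reading comes with each control period).
- snapshot(name): name is "side" or "top"; returns the picture (480x640x3 uint8, blue, green, red); there is no depth.
- camera_info(name): a dict with "mtx" (3x3 intrinsics, pixels), "k1" (the pictures are not rectified: a ray, as slopes to the right and down, at radius r is drawn at 1 + k1 r^2 times it, then the intrinsics apply), "T" (4x4, takes a point from camera to world coordinates). Camera axes: x right, y up, looking along -z (the intrinsics and any distortion apply to the point x, -y, -z); pixel columns grow to the right and rows downward; lengths in m; the calibration is good to about 2 mm. A picture is of the moment at which its call begins. camera_info takes no time and is no camera call.
- workorder.hand_in(): hands the job in; it is judged then, once.
Trained networks look in the newest picture that a camera, given by its name, has taken for a name from the list of things; names that differ only in an ending like _2 or _b are one class to them, and where a whole thing is asked for, a point or a joint stands for the part that bears it (a point fixed in the world has none). Each returns a list of dicts, best first, with "conf" (0 to 1); they miss things now and then, are a little off and sometimes report something else, mostly with a low value. They report only what shows in the picture. A call takes as long as a camera call. They do not tell look-alikes from the thing itself.
- search_frame(query, camera): "box" ([left, top, width, height] in pixels, round what is visible of it).
The state is a dict: "time_s": time; "joints": joint angles; "joint_vel": joint speeds; "tau": joint torques, N m; "position": TCP position; "orientation": TCP orientation; "ft_force": force on the tool from outside, world axes, zero at the start; "torque": the same for the moment, N m; "gripper_width": finger opening in m; "grasp_force": force on a finger pad.
Only numpy, scipy, OpenCV 4.12 (cv2) and the standard library are available. Lean on these libraries where they do the work, as an engineer would, in place of code of your own. Each camera call takes 0.05 s, during which the arm holds its last target. There are 200 camera calls.

## Working session

There is one attempt and no reset: what is moved stays moved. The work goes in short steps, Python scripts to look and compute and a shell command to move; the robot and the scene stay as the last step left them, time stands still between calls to the robot, and variables do not carry over. Pictures are saved under pics/ and viewed, at most 10 in all, crops included, and the job is handed in when it is done.

```bash
ls; mkdir -p pics
python3 - <<'E'
from workcell import env, snapshot, camera_info, workorder, search_frame
import cv2
for c in ("top","side"):
    im=snapshot(c); cv2.imwrite(f"pics/{c}0.png",im)
    i=camera_info(c); print(c,i["mtx"],i["k1"],i["T"])
    for q in ("cell_center","cell_mark","drainer","pad_top","nest","index","key_top","vial_mid"):
        print(q,[(([round(v) for v in d["box"]]),round(d["conf"],2)) for d in search_frame(q,c)][:4])
print(env.observe())
E
```

```text
pics
top [[575.30290466   0.         316.66036046]
 [  0.         575.30290466 242.54216076]
 [  0.           0.           1.        ]] -0.08627569506684732 [[-0.0366639   0.97451283 -0.22131537  0.29431609]
 [-0.99930715 -0.03717123  0.00187361 -0.003766  ]
 [-0.00640071  0.22123073  0.97520049  1.47111197]
 [ 0.          0.          0.          1.        ]]
cell_center [([154, 312, 36, 21], 0.89), ([230, 264, 34, 26], 0.86), ([373, 211, 88, 79], 0.67), ([182, 245, 25, 36], 0.6)]
cell_mark [([184, 249, 18, 32], 0.92), ([233, 264, 34, 23], 0.76), ([156, 308, 34, 30], 0.75)]
drainer []
pad_top [([286, 244, 56, 48], 0.7)]
nest [([372, 210, 91, 82], 0.72)]
index [([371, 212, 91, 85], 0.82), ([94, 240, 32, 30], 0.23)]
key_top [([436, 261, 8, 11], 0.52), ([91, 242, 36, 28], 0.28)]
vial_mid [([316, 305, 19, 18], 0.51)]
side [[437.94281346   0.         309.23978378]
 [  0.         437.94281346 242.56855768]
 [  0.           0.           1.        ]] 0.02972874667998119 [[ 0.992163    0.07805429 -0.09757101  0.45606247]
 [-0.12446568  0.68609065 -0.71679001 -0.95516861]
 [ 0.01099402  0.7233
[... 576 characters left out ...]
, 408, 33, 48], 0.37)]
{'time_s': 0.9, 'joints': array([1.08539736e+00, 2.58600416e-01, 2.14913179e-02, 1.33368489e+00,
       2.21907118e-05, 1.41822759e+00]), 'joint_vel': array([ 0.0001449 ,  0.00079286, -0.00040634, -0.00183196,  0.0004991 ,
        0.00073568]), 'tau': array([ 1.20977722e-03, -5.55365288e+01,  3.44735169e+01,  1.25125869e-03,
        1.39506088e-05,  4.47480218e-06]), 'position': array([0.17967749, 0.519823  , 0.23127508]), 'orientation': array([-5.20395361e-01, -3.09817128e+00, -1.44159727e-05]), 'ft_force': array([-0.15553917, -0.49220088,  0.1021372 ]), 'torque': array([ 0.05882534, -0.04516028,  0.03983404]), 'grasp_force': 0.0, 'gripper_width': 0.08523207994223078}
```

View pics/top0.png

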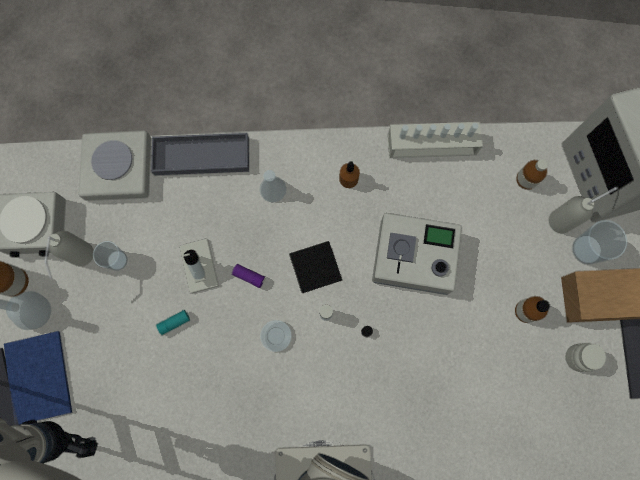

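View pics/side0.png

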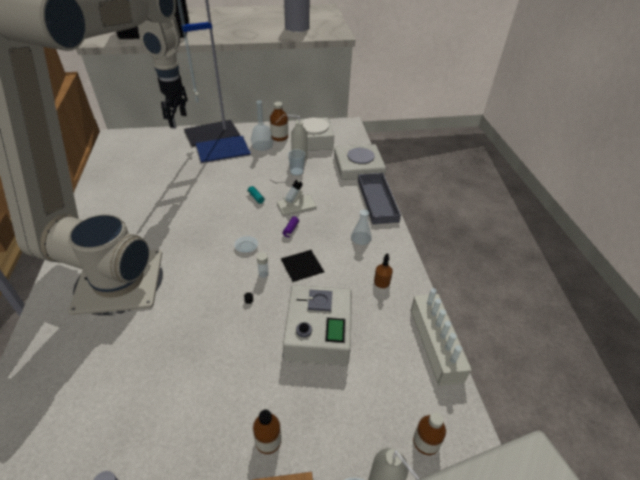

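The top view shows the drainer at about (200,266), with a black-capped cell leaning in it, cap at (190,257). The pad is at (316,267), the meter at (418,252), its nest at (402,247) and the key at (441,268).

Things that could be taken for the cell (top view): turquoise at (173,322), purple at (248,276), the upright plain-capped vial at (326,313), and the glass with the black cap in the drainer at (194,264). I choose the one in the drainer and check it in a close crop.

```bash
cat > h.py <<'E'
import numpy as np, cv2
from scipy.spatial.transform import Rotation as R
from workcell import env, snapshot, camera_info, workorder, search_frame
D=np.diag([1,-1,-1])
def proj(c,P):
    i=camera_info(c);T=np.array(i["T"]);P=np.atleast_2d(P)
    q=(P-T[:3,3])@T[:3,:3]@D
    return cv2.projectPoints(q,np.zeros(3),np.zeros(3),np.array(i["mtx"]),np.array([i["k1"],0,0,0,0.]))[0].reshape(-1,2)
def back(c,uv,z):
    i=camera_info(c);T=np.array(i["T"])
    u=cv2.undistortPoints(np.array(uv,float).reshape(-1,1,2),np.array(i["mtx"]),np.array([i["k1"],0,0,0,0.])).reshape(-1,2)
    d=np.c_[u,np.ones(len(u))]@D@T[:3,:3].T
    return T[:3,3]+d*((z-T[2,3])/d[:,2])[:,None]
E
python3 - <<'E'
import cv2,numpy as np
a=cv2.imread("pics/top0.png");s=cv2.imread("pics/side0.png")
def cr(im,x,y,w,h,W,H): return cv2.resize(im[y:y+h,x:x+w],(W,H),interpolation=cv2.INTER_CUBIC)
# drainer 8x (50x37), meter 
A=cr(a,172,232,50,65,400,520);B=cr(a,366,206,100,92,400,368);
o=np.zeros((600,800,3),np.uint8);o[:520,:400]=A;o[:368,400:]=B
o[370:600,400:]=cr(s,270,170,52,30,400,230)
cv2.imwrite("pics/crop0.png",o)
E
```

```text
(no output)
```

View pics/crop0.png

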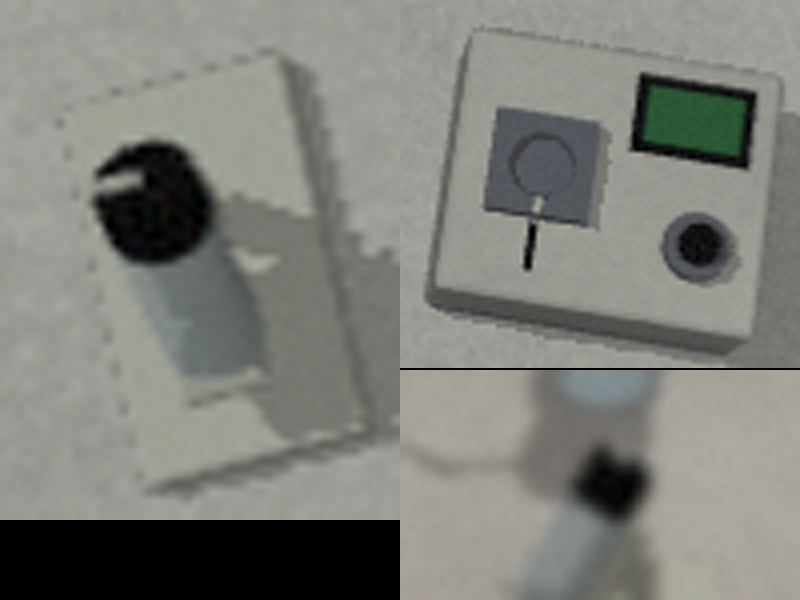

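The crop confirms it: black cap with a white rib, rib pointing image-left, leaning in the white drainer. The meter's nest, index line and key are clear too.

```bash
cat > m.py <<'E'
from h import *
def fit(L,W):
    # 2D rigid local->world
    l=L-L.mean(0);w=W-W.mean(0)
    a=np.arctan2((l[:,0]*w[:,1]-l[:,1]*w[:,0]).sum(),(l*w).sum())
    M=np.array([[np.cos(a),-np.sin(a)],[np.sin(a),np.cos(a)]]);t=W.mean(0)-M@L.mean(0)
    return a,t,np.abs(L@M.T+t-W).max()
A=lambda p:np.array(p,float)/8+[172,232]
B=lambda p:(np.array(p,float)-[400,0])/4+[366,206]
W=back("top",A([(62,120),(272,52),(372,430),(147,485)]),.012)[:,:2]
L=np.array([(65,38),(65,-38),(-65,-38),(-65,38)])/1000
a,t,e=fit(L,W);print("drainer",np.degrees(a),t,e)
M=np.array([[np.cos(a),-np.sin(a),0],[np.sin(a),np.cos(a),0],[0,0,1]])
foot=np.r_[t,0]+M@[-.03,0,.035];ax=M@[.5,0,np.sqrt(.75)]
print("foot",foot,"axis",ax,"center",foot+.04*ax,"captop",foot+.08*ax)
print("crop px foot,capctr top",(proj("top",[foot,foot+.04*ax,foot+.08*ax])-[172,232])*8)
W=back("top",B([(474,30),(782,75),(750,337),(428,293)]),.08)[:,:2]
W[:]=W
L=np.array([(85,100),(85,-100),(-85,-100),(-85,100)])/1000
print("meter corners",W)
a,t,e=fit(L,W);print("meter",np.degrees(a),t,e)
m=np.array([[np.cos(a),-np.sin(a)],[np.sin(a),np.cos(a)]])
print("nest",t+m@[0,.045],"key",t+m@[-.035,-.055])
print("nest direct",back("top",B([(543,165)]),.09),"index",back("top",B([(538,205)]),.092),"key",back("top",B([(700,244)]),.09))
n=back("top",B([(543,165)]),.09)[0];l=back("top",B([(527,268)]),.081)[0]
print("line dir deg (meter +x)",np.degrees(np.arctan2(*(n-l)[[1,0]])))
print("pad",back("top",[(291,260),(328,242),(341,279),(304,291)],.004),back("top",[(316,267)],.004))
print("sidepad",back("side",[(302,265)],.004),"side nest",back("side",[(320,299)],.09),"sidekey",back("side",[(304,329)],.09))
for n,p,z in (("flask",(272,185),.06),("dropb",(348,178),.06),("beaker",(110,256),.04),("dish",(278,337),.007),("vial",(327,315),.06),("stop",(367,331),.012),("purple",(248,276),.016),("turq",(173,322),.016)):
    print(n,back("top",[p],z)[0].round(3))
E
python3 m.py
```

```text
drainer 14.112506100001612 [0.57548943 0.30133603] 0.002917693422658796
foot [0.54639486 0.29402123 0.035     ] axis [0.48490941 0.12191335 0.8660254 ] center [0.56579124 0.29889777 0.06964102] captop [0.58518761 0.3037743  0.10428203]
crop px foot,capctr top [[219.95255151 346.13015261]
 [182.05361982 266.70545702]
 [142.63540344 183.94527961]]
meter corners [[ 0.678225   -0.179331  ]
 [ 0.64188764 -0.37098186]
 [ 0.47783056 -0.33615936]
 [ 0.51278163 -0.14074308]]
meter -11.33130236249703 [ 0.57768121 -0.25680382] 0.0038769679315409644
nest [ 0.58652289 -0.21268099] key [ 0.53255694 -0.30385487]
nest direct [[ 0.58790881 -0.21510937  0.09      ]] index [[ 0.56261041 -0.21001223  0.092     ]] key [[ 0.53488522 -0.30796625  0.09      ]]
line dir deg (meter +x) -11.701124785467764
pad [[ 0.58332299  0.06175309  0.004     ]
 [ 0.62759012 -0.03627383  0.004     ]
 [ 0.52854449 -0.06576623  0.004     ]
 [ 0.50099148  0.0305825   0.004     ]] [[ 0.56240986 -0.0024933   0.004     ]]
sidepad [[5.63891645e-01 1.36043662e-04 4.00000000e-03]] side nest [[ 0.58899855 -0.21212226  0.09      ]] sidekey [[ 0.53462501 -0.30386685  0.09      ]]
flask [0.771 0.103 0.06 ]
dropb [ 0.782 -0.094  0.06 ]
beaker [0.604 0.526 0.04 ]
dish [0.386 0.1   0.007]
vial [ 0.432 -0.025  0.06 ]
stop [ 0.392 -0.125  0.012]
purple [0.543 0.173 0.016]
turq [0.432 0.365 0.016]
```

```bash
cat > g.py <<'E'
from h import *
def delta(p,Rt):
    s=env.observe();Rc=R.from_rotvec(s["orientation"])
    d=(np.array(p)-s["position"])/.2; r=(Rt*Rc.inv()).as_rotvec()/np.pi
    print("delta",d.round(4),r.round(4),"deg",np.linalg.norm(r)*180)
def down(az): # tool z down, y at azimuth az deg
    return R.from_euler("z",az-90,degrees=True)*R.from_rotvec([0,np.pi,0])  # y-> +y rotated
E
python3 - <<'E'
from g import *
s=env.observe();M=R.from_rotvec(s["orientation"]).as_matrix();print(M.round(3), env.grip_point_offset)
a=np.radians(14.1);ax=np.array([.5*np.cos(a),.5*np.sin(a),.866]);foot=np.array([.5464,.2940,.035])
# mark on cap-top plane
i=camera_info("top");T=np.array(i["T"]);c=foot+.0825*ax
px=np.array([(97,186)])/8+[172,232]
q=back("top",px,0)[0];o=T[:3,3];d=q-o;m=o+d*((c-o)@ax)/(d@ax)
v=m-c;print("mark vec",v,np.linalg.norm(v))
up=R.from_rotvec(np.radians(-30)*np.array([-np.sin(a),np.cos(a),0]))
w=up.apply(v);print("upright mark az",np.degrees(np.arctan2(w[1],w[0])),w)
p=foot+.037*ax;print("grasp",p)
for az in (104.1,-75.9): delta(p+[0,0,-.019+.10],down(az))
E
```

```text
[[-0.945  0.327 -0.   ]
 [ 0.327  0.945  0.   ]
 [ 0.     0.    -1.   ]] -0.0187
mark vec [-0.00158311  0.01349289 -0.00101135] 0.013623040035035547
upright mark az 95.56156582276438 [-1.32028069e-03  1.35589114e-02 -2.56920609e-08]
grasp [0.56434263 0.29850688 0.067042  ]
delta [ 1.9233 -1.1066 -0.4162] [-0.     -0.      0.1843] deg 33.16976738480367
delta [ 1.9233 -1.1066 -0.4162] [-0.      0.     -0.8157] deg 146.8302326412662
```

```bash
python3 -m creep '0.3 -0.18 0 0 0 0.05 0; 0.6 -0.36 0 0 0 0.1 0; 0.95 -0.55 0 0 0 0.15 0; 0.95 -0.55 0 0 0 0.184 0; 0.95 -0.55 0 0 0 0.184 0' | tail -3; python3 -m creep '0.3 -0.18 -0.1 0 0 0 0; 0.6 -0.36 -0.2 0 0 0 0; 0.973 -0.557 -0.3 0 0 0 0; 0.973 -0.557 -0.416 0 0 0 0; 0.973 -0.557 -0.416 0 0 0 0; 0.973 -0.557 -0.416 0 0 0 0'
python3 - <<'E'
from g import *
delta([.5643,.2985,.048],down(104.1))
for c in("top","side"):
    im=snapshot(c);cv2.imwrite(f"pics/{c}1.png",im)
a=cv2.imread("pics/top1.png");s=cv2.imread("pics/side1.png")
o=np.hstack([cv2.resize(a[220:300,150:230],(400,400),interpolation=2),cv2.resize(s[150:230,250:330],(400,400),interpolation=2)])
cv2.imwrite("pics/c1.png",o)
print(proj("top",[[.5643,.2985,.067]]),env.observe()["joints"])
E
```

```text
ft_force: [-0.3, 0.3, 0.1]
gripper_width: 0.0853
grasp_force: 0.0
time_s: 2.28
position: [0.5635, 0.2992, 0.1483]
orientation: [0.384, -3.118, -0.0]
ft_force: [-1.1, 0.1, 0.1]
gripper_width: 0.0858
grasp_force: 0.0
delta [ 0.0039 -0.0036 -0.5017] [-0.0001 -0.0002  0.0003] deg 0.0686577692689836
[[195.13472879 266.1140228 ]] [3.57373541e-01 4.38846997e-01 8.36262436e-02 1.21408552e+00
 2.40187338e-04 1.10881696e-01]
```

View pics/c1.png

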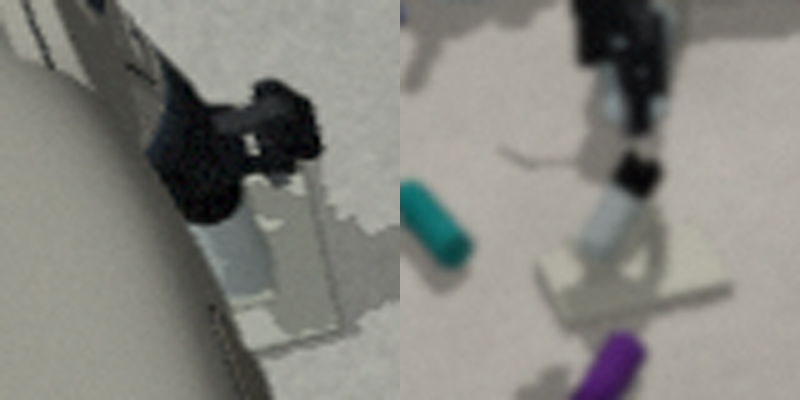

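Pointing checks out: the fingers straddle the leaning cell. I'll descend with clearance for the cap under the palm, then close gently.

```bash
python3 -m creep '0.01 0 -0.1 0 0 0 0; 0.01 0 -0.2 0 0 0 0; 0.01 0 -0.3 0 0 0 0; 0.01 0 -0.38 0 0 0 0; 0.01 0 -0.44 0 0 0 0; 0.01 0 -0.487 0 0 0 0; 0.01 0 -0.487 0 0 0 0'; python3 -m creep '0 0 0 0 0 0 100; 0 0 0 0 0 0 130; 0 0 0 0 0 0 145; 0 0 0 0 0 0 152; 0 0 0 0 0 0 156; 0 0 0 0 0 0 160; 0 0 0 0 0 0 162; 0 0 0 0 0 0 162'
```

```text
time_s: 3.25
position: [0.566, 0.2984, 0.0502]
orientation: [0.384, -3.117, 0.0]
ft_force: [0.0, -0.1, -0.4]
gripper_width: 0.0856
grasp_force: 0.0
time_s: 4.25
position: [0.5657, 0.3008, 0.0518]
orientation: [-0.387, 3.117, 0.007]
ft_force: [-4.8, 10.1, 6.4]
gripper_width: 0.0315
grasp_force: 23.2
```

```bash
python3 -m creep '0 0.008 0.02 0 0 0 166; 0 0.012 0.1 0 0 0 166; 0 0.012 0.2 0 0 0 166; 0 0.012 0.35 0 0 0 166; 0 0.012 0.5 0 0 0 166; 0 0.012 0.65 0 0 0 166; 0 0.012 0.65 0 0 0 166'
python3 - <<'E'
from g import *
a=np.radians(14.1);M=R.from_euler("z",a)
off=M.apply([-.0192,0,-.0168]) # foot rel TCP
up=R.from_rotvec(np.radians(-30)*np.array([-np.sin(a),np.cos(a),0]))
tcp=np.array([.575,-.002,.004])-up.apply(off); print("tcp at pad",tcp)
delta(tcp+[0,0,.06],up*down(104.1))
E
```

```text
time_s: 5.12
position: [0.5675, 0.3009, 0.1842]
orientation: [-0.383, 3.113, 0.001]
ft_force: [0.6, 0.4, -2.0]
gripper_width: 0.031
grasp_force: 56.5
tcp at pad [5.82979804e-01 4.38824884e-06 2.81492268e-02]
delta [ 0.0776 -1.5046 -0.4801] [ 0.04   -0.1601  0.0004] deg 29.701883715140386
```

```bash
python3 -m creep '0.01 -0.1 0 0.007 -0.028 0 164; 0.02 -0.25 0 0.014 -0.056 0 164; 0.03 -0.4 0 0.021 -0.084 0 164; 0.04 -0.55 0 0.028 -0.112 0 164; 0.05 -0.68 0 0.034 -0.14 0 164; 0.07 -0.75 0 0.04 -0.16 0 164; 0.078 -0.75 0 0.04 -0.16 0 164' ; python3 -m creep '0 -0.15 -0.05 0 0 0 164; 0 -0.3 -0.12 0 0 0 164; 0 -0.45 -0.2 0 0 0 164; 0 -0.6 -0.3 0 0 0 164; 0 -0.7 -0.42 0 0 0 164; 0 -0.755 -0.48 0 0 0 164; 0 -0.755 -0.48 0 0 0 164; 0 -0.755 -0.48 0 0 0 164'
python3 - <<'E'
from g import *
a=np.radians(14.1)
up=R.from_rotvec(np.radians(-30)*np.array([-np.sin(a),np.cos(a),0]))
delta([.583,0,.034],up*down(104.1))
for c in("top","side"):
    im=snapshot(c);cv2.imwrite(f"pics/{c}2.png",im)
a=cv2.imread("pics/top2.png");s=cv2.imread("pics/side2.png")
o=np.hstack([cv2.resize(a[220:320,270:370],(400,400),interpolation=2),cv2.resize(s[200:300,250:350],(400,400),interpolation=2)])
cv2.imwrite("pics/c2.png",o)
for z in(.064,.144): print(proj("side",[[.575,-.002,z]])-[250,200])
E
```

```text
time_s: 6.0
position: [0.5806, 0.1495, 0.18]
orientation: [-0.319, 2.608, 0.084]
ft_force: [0.7, 0.2, -0.7]
gripper_width: 0.031
grasp_force: 56.2
time_s: 7.0
position: [0.5824, 0.0004, 0.0854]
orientation: [-0.322, 2.606, 0.085]
ft_force: [1.1, 0.2, 0.1]
gripper_width: 0.031
grasp_force: 56.2
delta [ 0.0029 -0.002  -0.2571] [ 0.0005 -0.0015  0.0001] deg 0.2805805607971064
[[55.63714441 51.86153917]]
[[55.78035362 32.7643761 ]]
```

View pics/c2.png

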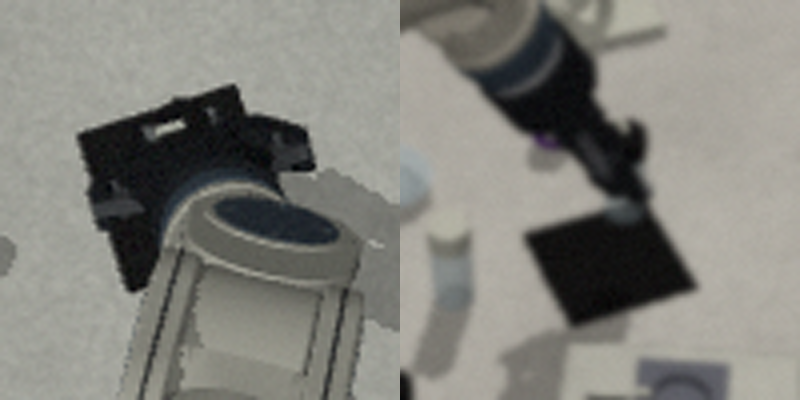

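The cell is held upright over the pad, foot at side pixel about (305,253), as predicted. Now I lower it to contact.

```bash
python3 -m creep '0 0 -0.06 0 0 0 164; 0 0 -0.13 0 0 0 164; 0 0 -0.19 0 0 0 164; 0 0 -0.23 0 0 0 164; 0 0 -0.25 0 0 0 164; 0 0 -0.265 0 0 0 164; 0 0 -0.265 0 0 0 164'|grep -E "pos|ft|wid"; python3 -m creep '0 0 -0.007 0 0 0 164; 0 0 -0.007 0 0 0 164' |grep -E "pos|ft"
```

```text
position: [0.5819, -0.0002, 0.0317]
ft_force: [0.1, -0.2, -0.9]
gripper_width: 0.0309
position: [0.5819, -0.0002, 0.0304]
ft_force: [0.3, -0.3, -1.9]
```

```bash
for i in 1; do python3 -m creep '0 0 -0.006 0 0 0 164; 0 0 -0.006 0 0 0 164' |grep -E "pos|ft"; done;  python3 -m creep '0 0 -0.006 0 0 0 164; 0 0 -0.006 0 0 0 164' |grep -E "pos|ft"
```

```text
position: [0.5818, -0.0002, 0.029]
ft_force: [0.7, 0.3, -0.1]
position: [0.5821, -0.0002, 0.0284]
ft_force: [-2.5, -0.9, 5.7]
```

```bash
python3 -m creep '0 0 -0.003 0 0 0 162; 0 0 -0.003 0 0 0 160; 0 0 -0.003 0 0 0 157; 0 0 -0.003 0 0 0 150; 0 0 -0.003 0 0 0 120; 0 0 -0.003 0 0 0 60; 0 0 -0.003 0 0 0 0; 0 0 -0.003 0 0 0 0'; python3 -m creep '-0.06 -0.015 0.11 0 0 0 0; -0.14 -0.036 0.26 0 0 0 0; -0.22 -0.055 0.39 0 0 0 0; -0.32 -0.08 0.56 0 0 0 0; -0.4 -0.1 0.7 0 0 0 0; -0.4 -0.1 0.7 0 0 0 0' | grep pos
python3 - <<'E'
from g import *
for c in("top","side"):
    im=snapshot(c);cv2.imwrite(f"pics/{c}3.png",im)
a=cv2.imread("pics/top3.png");s=cv2.imread("pics/side3.png")
o=np.hstack([cv2.resize(a[230:300,280:350],(400,400),interpolation=2),cv2.resize(s[210:280,270:340],(400,400),interpolation=2)])
cv2.imwrite("pics/c3.png",o)
E
```

```text
time_s: 9.72
position: [0.5819, -0.0002, 0.0272]
orientation: [-0.321, 2.606, 0.085]
ft_force: [-0.1, 0.6, 0.6]
gripper_width: 0.0856
grasp_force: 0.0
position: [0.5023, -0.0207, 0.1696]
```

View pics/c3.png

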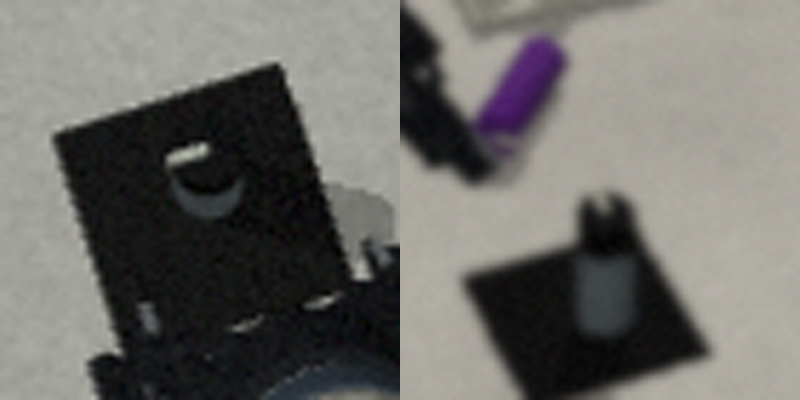

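The cell stands upright and free on the pad, with the rib running from about (316.5,256.5) to (309,257.5) in the top picture.

Run:
```python
from g import *
C=lambda p:np.array(p,float).reshape(-1,2)*70/400+[280,230]
print("foot",back("top",C((208.5,182)),.004),"glass side", back("side",np.array([[606-400,338]])*70/400+[270,210],.004))
m=back("top",C([(209,151),(165,157)]),.0865);print("rib",m)
v=m[1]-m[0];print("az",np.degrees(np.arctan2(v[1],v[0])),np.linalg.norm(v[:2]))
# rib centroid by threshold
a=cv2.imread("pics/top3.png",0)[245:262,300:330].astype(int)
ys,xs=np.where(a[:]>120);pts=np.c_[xs+300,ys+245].astype(float);print(len(pts),pts.mean(0))
w=back("top",pts,.0865)[:,:2];u,s,vt=np.linalg.svd(w-w.mean(0));print("pca az",np.degrees(np.arctan2(vt[0,1],vt[0,0])),s,w.mean(0))
delta([.575,-.002,.18],down(104.1)); delta([.575,-.002,.18],down(90))
```

```text
foot [[ 0.57593231 -0.00425227  0.004     ]] glass side [[ 0.57457813 -0.01923719  0.004     ]]
rib [[ 0.57363288 -0.00493563  0.0865    ]
 [ 0.5717233   0.01404255  0.0865    ]]
az 95.74574813116087 0.019074010399723167
44 [306.02272727 248.22727273]
pca az -134.21602070581463 [0.09365869 0.04408331] [0.59521419 0.02029278]
delta [0.3653 0.0914 0.0642] [-0.04    0.1602  0.0003] deg 29.71415771886303
delta [0.3653 0.0914 0.0642] [-0.02    0.1643 -0.0762] deg 32.794694230062476
```

```bash
python3 -m creep '0.03 0 0.1 -0.013 0.053 0 0; 0.1 0.03 0.12 -0.027 0.107 0 0; 0.25 0.06 0.12 -0.04 0.16 0 0; 0.365 0.091 0.12 -0.04 0.16 0 0; 0.365 0.091 0.12 -0.04 0.16 0 0' | grep -E "pos|ori"; python3 -m creep '0 0 0 0 0 -0.05 0; 0 0 0 0 0 -0.1 0; 0 0 0 0 0 -0.15 0; 0 0 0 0 0 -0.2 0; 0 0 0 0 0 -0.25 0; 0 0 0 0 0 -0.3 0; 0 0 0 0 0 -0.35 0; 0 0 0 0 0 -0.4 0'| grep -E "pos|ori"
python3 - <<'E'
from g import *
delta([.575,-.002,.057],down(5.7));print(env.observe()["joints"].round(2))
E
```

```text
position: [0.5763, -0.0011, 0.1878]
orientation: [0.386, -3.114, -0.002]
position: [0.5739, -0.002, 0.1905]
orientation: [-1.529, -2.743, 0.001]
delta [ 5.700e-03  2.000e-04 -6.677e-01] [-1.000e-04 -3.000e-04 -1.447e-01] deg 26.04241040447166
[-0.15  0.31 -0.    1.25 -0.    0.87]
```

```bash
python3 -m creep '0.005 0 -0.05 0 0 -0.05 0; 0.005 0 -0.1 0 0 -0.1 0; 0.005 0 -0.15 0 0 -0.145 0; 0.005 0 -0.28 0 0 -0.145 0; 0.005 0 -0.41 0 0 -0.145 0; 0.005 0 -0.54 0 0 -0.145 0; 0.005 0 -0.63 0 0 -0.145 0; 0.005 0 -0.667 0 0 -0.145 0'|grep -E "pos|ft"; python3 -m creep '0 0 0 0 0 0 80; 0 0 0 0 0 0 120; 0 0 0 0 0 0 140; 0 0 0 0 0 0 148; 0 0 0 0 0 0 153; 0 0 0 0 0 0 156; 0 0 0 0 0 0 158; 0 0 0 0 0 0 158'; python3 -m creep '0 0 0 0 0 0 160; 0 0 0 0 0 0 160'
```

```text
position: [0.5744, -0.0019, 0.0565]
ft_force: [-0.6, -0.0, -0.3]
time_s: 14.2
position: [0.5758, -0.002, 0.058]
orientation: [-2.103, -2.334, 0.0]
ft_force: [-2.4, 0.0, 3.1]
gripper_width: 0.0326
grasp_force: 11.0
time_s: 14.45
position: [0.5758, -0.002, 0.058]
orientation: [2.103, 2.334, -0.0]
ft_force: [-2.5, -0.1, 6.0]
gripper_width: 0.0321
grasp_force: 22.8
```

```bash
python3 -m creep '0 0 0.03 0 0 0 162; 0 0 0.12 0 0 0 162; 0 0 0.3 0 0 0.05 162; 0 -0.1 0.5 0 0 0.1 162; 0.01 -0.2 0.65 0 0 0.15 162; 0.02 -0.35 0.65 0 0 0.2 162; 0.03 -0.5 0.65 0 0 0.25 162; 0.03 -0.5 0.65 0 0 0.25 162'|grep -vE "tim"; python3 -m creep '0.01 -0.15 0 0 0 0.05 162; 0.02 -0.3 0 0 0 0.1 162; 0.03 -0.42 0 0 0 0.154 162; 0.03 -0.52 0 0 0 0.154 162; 0.03 -0.555 0 0 0 0.154 162; 0.03 -0.555 0 0 0 0.154 162; 0.03 -0.555 0 0 0 0.154 162'
python3 - <<'E'
from g import *
for c in("top","side"):
    im=snapshot(c);cv2.imwrite(f"pics/{c}4.png",im)
a=cv2.imread("pics/top4.png");s=cv2.imread("pics/side4.png")
o=np.hstack([cv2.resize(a[206:306,366:466],(400,400),interpolation=2),cv2.resize(s[260:340,270:350],(400,400),interpolation=2)])
cv2.imwrite("pics/c4.png",o)
delta([.588,-.2135,.15],down(78.5));print(env.observe()["joints"].round(2))
E
```

```text
position: [0.5821, -0.1037, 0.1878]
orientation: [1.052, 2.96, -0.0]
ft_force: [-0.7, 0.2, -1.1]
gripper_width: 0.0319
grasp_force: 36.2
time_s: 16.32
position: [0.5879, -0.2122, 0.188]
orientation: [-0.311, -3.126, -0.0]
ft_force: [-0.6, -0.9, -1.1]
gripper_width: 0.0319
grasp_force: 36.2
delta [ 0.0003 -0.0064 -0.1902] [-0.      0.0001 -0.001 ] deg 0.17795764228588554
[-0.48  0.4   0.12  1.29  0.   -0.28]
```

View pics/c4.png

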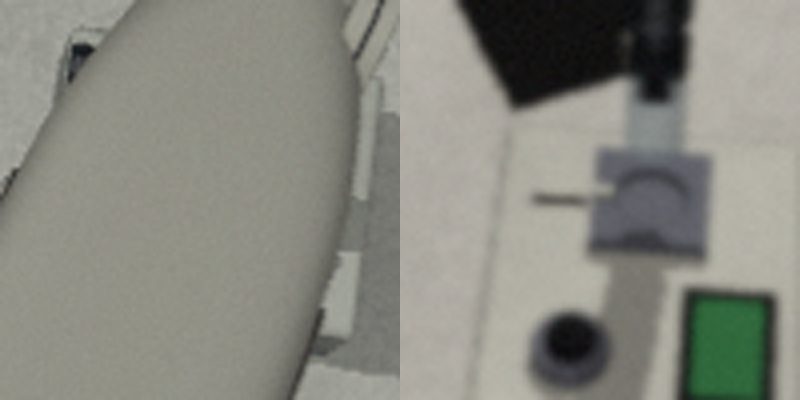

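Run:
```python
from g import *
P=env.observe()["position"];f=P-[0,0,.054]
print("foot pred px",proj("side",[f,f+[0,0,.05]]),"if at nest rim",proj("side",[[.588,-.2135,.09],[.588+.019,-.2135,.09],[.588-.019,-.2135,.09],[.588,-.2325,.09],[.588,-.1945,.09]]))
s=cv2.imread("pics/side4.png",0)
for r in (282,284,286,288): print(r,s[r,308:336])
for r in range(292,308,2): print(r,s[r,304:338])
```

```text
foot pred px [[320.07236999 288.48028188]
 [320.61803172 275.77858224]] if at nest rim [[319.70751151 299.42962483]
 [326.63888403 298.79546456]
 [312.75477029 300.06661114]
 [320.71323848 304.96364206]
 [318.72489373 294.0227591 ]]
282 [171 171 173 174 172 174 164 146 137 135 133 135 135 136 134 134 131 129
 139 154 168 173 174 175 176 176 178 176]
284 [174 172 172 171 170 169 160 148 136 137 138 141 142 139 138 132 131 130
 139 156 171 171 174 176 176 177 176 175]
286 [170 167 165 165 164 162 155 143 136 136 138 137 140 138 136 134 130 129
 141 155 167 173 174 173 172 171 171 173]
288 [171 165 163 162 163 163 156 144 139 137 141 139 139 138 136 131 128 130
 140 157 168 174 172 174 173 172 171 173]
292 [174 172 172 169 152 125 104  98  97  99  98  97  98  98  99 100 101 101
 102 102  98  98  99 101 101 103 107 118 141 167 176 178 176 179]
294 [174 173 173 170 152 122 101  98  98  98  87  82  74  71  71  69  67  70
  74  76  83  88  94  97  97 100 101 114 143 169 177 177 177 178]
296 [175 174 174 167 158 139 124 118 105  86  74  70  77  84  85  90  85  86
  80  75  67  69  79  89  96 100 105 123 148 171 177 177 180 177]
298 [155 155 158 156 146 140 137 132 116  91  89  90  94  96  98  98  99  98
  97  95  94  82  75  80  90  96 103 122 150 171 178 177 176 176]
300 [ 99 102 110 121 119 103  95  93  90  89  95  98  98  98  99  98  95 100
 101 100  97  94  89  88  92  98 104 127 155 171 178 177 177 177]
302 [169 167 161 146 121 102  96  94  97  95  96  94  98  97  96  99  97  97
  98  97  97  95  92  93  96  99 106 129 155 174 177 178 179 176]
304 [175 176 170 152 120 100  99  99  96  96  92  95  91  92  92  94  95  96
  98  95  94  94  96  97  97  99 108 131 161 173 179 178 176 178]
306 [175 175 168 148 116  97  94  94  94  90  85  77  74  73  73  71  70  78
  91  93  98  99  99  98 100 100 109 136 164 175 179 177 177 177]
```

```bash
python3 -m creep '-0.004 -0.006 -0.05 0 0 0 162; -0.004 -0.006 -0.1 0 0 0 162; -0.004 -0.006 -0.15 0 0 0 162; -0.004 -0.006 -0.185 0 0 0 162; -0.004 -0.006 -0.2 0 0 0 162; -0.004 -0.006 -0.21 0 0 0 162; -0.004 -0.006 -0.215 0 0 0 162; -0.004 -0.006 -0.22 0 0 0 162'|grep -E "pos|ft"; python3 -m creep '0 0 -0.005 0 0 0 162; 0 0 -0.01 0 0 0 162; 0 0 -0.01 0 0 0 162' | grep -E "pos|ft"
```

```text
position: [0.5872, -0.2143, 0.144]
ft_force: [0.2, -0.5, -1.1]
position: [0.5871, -0.2141, 0.1418]
ft_force: [0.3, -0.4, -0.9]
```

```bash
python3 -m creep '0 0 -0.005 0 0 0 162; 0 0 -0.01 0 0 0 162; 0 0 -0.01 0 0 0 162' | grep -E "pos|ft"; python3 -m creep '0 0 -0.005 0 0 0 162; 0 0 -0.01 0 0 0 162; 0 0 -0.01 0 0 0 162' | grep -E "pos|ft"
```

```text
position: [0.587, -0.2141, 0.1398]
ft_force: [-0.3, 0.9, -1.1]
position: [0.5872, -0.2143, 0.1382]
ft_force: [-0.4, 1.0, 2.6]
```

```bash
python3 -m creep '0 0 -0.003 0 0 0 160; 0 0 -0.003 0 0 0 157; 0 0 -0.003 0 0 0 154; 0 0 -0.003 0 0 0 145; 0 0 -0.003 0 0 0 110; 0 0 -0.003 0 0 0 60; 0 0 -0.003 0 0 0 0; 0 0 -0.003 0 0 0 0'; python3 -m creep '0 0 0.15 0 0 0 0; 0 0 0.35 0 0 0 0; 0 0.1 0.55 0 0 0 0; 0 0.3 0.55 0 0 0 0; 0 0.6 0.55 0 0 0 0; 0 0.9 0.55 0 0 0 0; 0 1 0.55 0 0 0 0; 0 1 0.55 0 0 0 0'|grep pos;  python3 -m creep '-0.2 0.3 0 0 0 0 0; -0.3 0.5 0 0 0 0 0; -0.3 0.5 0 0 0 0 0; -0.3 0.5 0 0 0 0 0'|grep -E "pos|tim"
python3 - <<'E'
from g import *
for c in("top","side"):
    im=snapshot(c);cv2.imwrite(f"pics/{c}5.png",im)
a=cv2.imread("pics/top5.png");s=cv2.imread("pics/side5.png")
o=np.hstack([cv2.resize(a[226:276,381:431],(500,500),interpolation=2),cv2.resize(s[260:340,280:330],(300,480),interpolation=2).repeat(1,0)[:500] if 0 else cv2.resize(s[255:335,295:343],(300,500),interpolation=2)])
cv2.imwrite("pics/c5.png",o)
E
```

```text
time_s: 19.55
position: [0.5871, -0.2142, 0.1373]
orientation: [-0.31, -3.126, -0.0]
ft_force: [0.1, -0.3, -0.1]
gripper_width: 0.0853
grasp_force: 0.0
position: [0.5871, -0.0131, 0.2475]
time_s: 21.05
position: [0.5277, 0.0847, 0.2473]
```

View pics/c5.png

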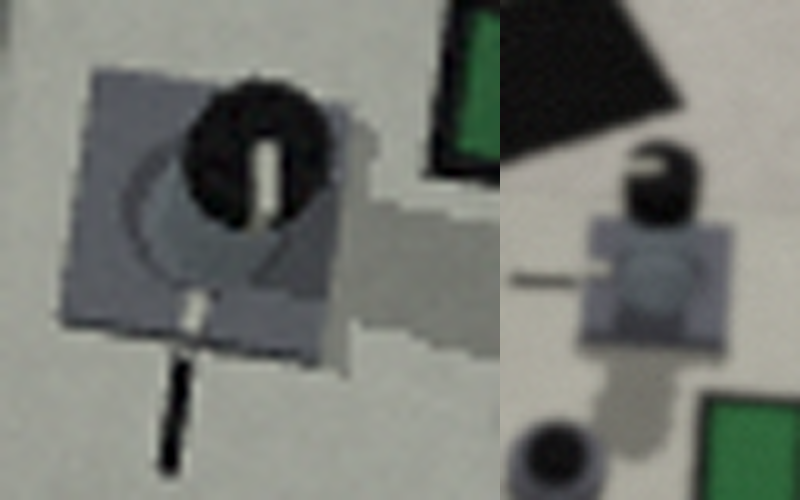

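The cell stands in the nest with its cap at (407,241) in the top picture. The rib runs about (407.5,240.5)→(407.3,248.5), and the dark index line about (399.3,261)→(397.8,273). There is some residual angle to measure.

```bash
cat > ang.py <<'E'
from g import *
import sys
def run(f,off=(381,226)):
    g=cv2.imread(f,0).astype(float)
    def pca(x0,y0,x1,y1,z,bright,thr):
        s=10;c=g[y0:y1,x0:x1];C=cv2.resize(c,None,fx=s,fy=s,interpolation=cv2.INTER_CUBIC)
        m=(C>thr) if bright else (C<thr)
        n,l,st,ce=cv2.connectedComponentsWithStats(m.astype(np.uint8));k=1+np.argmax(st[1:,4])
        ys,xs=np.where(l==k);p=np.c_[(xs+.5)/s-.5+x0,(ys+.5)/s-.5+y0]
        w=back("top",p,z)[:,:2];mu=w.mean(0);vt=np.linalg.svd(w-mu,full_matrices=False)[2][0]
        if vt[0]>0: vt=-vt
        pr=(w-mu)@vt;return np.degrees(np.arctan2(vt[1],vt[0]))%360,mu,mu+vt*pr.max(),mu+vt*pr.min(),np.ptp(pr)
    # cap interior only
    r=pca(402,238,412,250,.1665,True,110);l=pca(395,260,403,275,.0805,False,70)
    i=pca(398,254,403,260,.093,True,150)
    for n,v in(("rib",r),("line",l),("index",i)): print(n,v)
    c=g[230:252,396:418];C=cv2.resize(c,None,fx=10,fy=10,interpolation=2)
    m=(C<60).astype(np.uint8);k=cv2.findContours(m,0,1)[0];k=max(k,key=cv2.contourArea)
    print("cap hull circle",cv2.minEnclosingCircle(k)[0],cv2.minEnclosingCircle(k)[1])
run(sys.argv[1])
E
python3 ang.py pics/top5.png
```

```text
rib (np.float64(176.35914149560753), array([ 0.58031418, -0.21664185]), array([ 0.57184287, -0.21610281]), array([ 0.58856298, -0.21716672]), np.float64(0.016753915878653332))
line (np.float64(168.29260829174598), array([ 0.54034894, -0.20403353]), array([ 0.52606382, -0.20107331]), array([ 0.55443514, -0.20695254]), np.float64(0.028974078066249027))
index (np.float64(160.59331459517998), array([ 0.56340818, -0.2085318 ]), array([ 0.56009636, -0.20736509]), array([ 0.56708086, -0.20982564]), np.float64(0.007405233310789829))
cap hull circle (108.86944580078125, 131.6083526611328) 90.15031433105469
```

Run:
```python
from g import *
g=cv2.imread("pics/top5.png",0).astype(float)
print(g[237:253,401:415].astype(int))
g3=cv2.imread("pics/top3.png",0).astype(float)
print(g3[252:262,304:324].astype(int))
# model-projected rib outlines for azimuths, axis (.588,-.2155)
def sc(g,ctr,zt,azs,best=None):
    out=[]
    for az in azs:
      for dx in np.arange(-4,4.1,1)/1000:
        for dy in np.arange(-4,4.1,1)/1000:
          c=np.array([ctr[0]+dx,ctr[1]+dy])
          u=np.array([np.cos(np.radians(az)),np.sin(np.radians(az))]);n=np.array([-u[1],u[0]])
          m=np.zeros((80,80),np.uint8)
          P=lambda L,z:np.array([np.r_[c+a*u+b*n,z] for a,b in L])
          x0,y0=np.floor(proj("top",[[*ctr,zt]])[0]).astype(int)-10
          S=8;m=np.zeros((20*S,20*S),np.uint8)
          cap=[(16.5e-3*np.cos(t),16.5e-3*np.sin(t)) for t in np.linspace(0,6.28,40)]
          pts=np.r_[P(cap,zt),P(cap,zt-.022)]
          f=lambda q:(((proj("top",q)-[x0,y0]+.5)*S)).astype(np.int32)
          rib=[(0,-.0025),(.016,-.0025),(.016,.0025),(0,.0025)]
          side=np.r_[P([(.0165,-.0025),(.0165,.0025)],zt+.003),P([(.0165,.0025),(.0165,-.0025)],zt-.022)]
          hull=cv2.convexHull(f(pts));cv2.fillConvexPoly(m,hull,1)
          vis=np.dot(u,np.array(camera_info("top")["T"])[:2,3]-c)>0
          if vis: cv2.fillConvexPoly(m,cv2.convexHull(f(side)),2)
          cv2.fillConvexPoly(m,cv2.convexHull(f(np.r_[P(rib,zt+.003),P(rib,zt)])),2)
          I=cv2.resize(np.where(m==2,1.,0),(20,20),interpolation=cv2.INTER_AREA);K=cv2.resize((m>0)*1.,(20,20),interpolation=cv2.INTER_AREA)
          w=K>.98;a=I[w];b=g[y0:y0+20,x0:x0+20][w]
          A=np.c_[a,np.ones_like(a)];s,res,_,_=np.linalg.lstsq(A,b,rcond=None)
          out.append((((b-A@s)**2).mean(),az,dx,dy))
    out.sort();return out
for r in sc(g,(.588,-.2155),.164,range(166,188,2))[:6]:print(r)
for r in sc(g3,(.575,-.002),.084,range(88,106,2))[:6]:print(r)
```

```text
[[ 23  15  18   5  21  17  19  18  20  18  16  22  60  90]
 [ 19  18  17  16  20  18  23  14  15  18  14  17  32  88]
 [ 16  20  20   9  19  16  14  20  19  19  18  14  28  72]
 [ 21  20  19  20  12  58 123  85  19  17  23  14  21  57]
 [ 17  13  21  14  23  92 161 123  17  14  14   7  27  69]
 [ 12   8   8  15  19  96 161 124   6  20  15  12  27  70]
 [ 17  23  13  13  18  93 165 122  20  16  22  23  31  92]
 [ 14  21  19  17  20  76 162 123  19  17  17  24  35  69]
 [ 12  11  16  22  23  81 162 122  16  21  18  45  68  71]
 [  7  10   8  14  21  79 165 123  18  11  30  66  62  71]
 [ 45   9  12  14  13  83 109  76   8  21  68  64  65  72]
 [ 81  79  43   4  31  88  85  31  47  68  66  66  66  75]
 [ 84  83  79  76  82  83  85  79  58  67  63  68  65  81]
 [ 77  81  78  79  79  79  78  72  54  68  70  63  68  83]
 [ 80  79  75  80  77  76  73  53  65  69  68  67  69  93]
 [ 80  75  77  80  77  77  59  58  69  65  68  68  70 107]]
[[ 17  29  21  21  21  23  17  12  20  22  20  16  15  14  10  22  19  14
   15  27]
 [ 23  17  25  22  26  23  17  12  19  23  20  18  24   6  20  15  13 
[... 285 characters left out ...]
27  18 114 160 163 166 150 104  82  34  19  14  21  23  20
   11  23]
 [ 17  22  23  26  22 102 113  98  62  37  31  23  15  21  16  19  19  15
   11   5]
 [ 13  21  16  17  29  56  37  23  20  18  15  19  21  19  20  19  20  20
   11  18]
 [ 22  19  22  21  16  37  29  16  21  24  21  19  20  18  22  12  15  13
   19  15]
 [ 19  20  21  26  24  22  48  26  10  21  22  19  17  20  14  13   7  30
   31  16]]Traceback (most recent call last):
  File "<stdin>", line 32, in <module>
  File "<stdin>", line 25, in sc
  File "<stdin>", line 20, in <lambda>
  File "h.py", line 6, in proj
    i=camera_info(c);T=np.array(i["T"]);P=np.atleast_2d(P)
ValueError: time passes only in moves, steps and waits
```

```bash
sed -i 's/^D=np/import functools\n_ci=camera_info\ncamera_info=functools.lru_cache(None)(lambda c:_ci(c))\nD=np/' h.py
cat > rib.py <<'E'
from h import *
from scipy.optimize import least_squares
def fit(f,x0,y0,w,h,z,az0,c0):
    g=cv2.imread(f,0)[y0:y0+h,x0:x0+w].astype(float);S=10
    ys,xs=np.mgrid[0:h*S,0:w*S];W=back("top",np.c_[(xs.ravel()+.5)/S-.5+x0,(ys.ravel()+.5)/S-.5+y0],z)[:,:2]
    def model(p):
        u=np.array([np.cos(p[0]),np.sin(p[0])]);d=W-p[1:3]/1000
        a=d@u;b=d@[-u[1],u[0]];s=lambda v:1/(1+np.exp(-v/2e-4))
        I=(s(a)*s(.016-a)*s(.0025-abs(b))).reshape(h,S,w,S).mean((1,3))
        return (p[3]+p[4]*cv2.GaussianBlur(I,(0,0),.3)-g).ravel()
    r=least_squares(model,[np.radians(az0),c0[0]*1000,c0[1]*1000,18,145],x_scale=[.05,1,1,10,50],diff_step=1e-3,loss="soft_l1",f_scale=15)
    print(f,"az",np.degrees(r.x[0]),"axis",r.x[1:3]/1000,r.cost)
if __name__=="__main__":
    for a in(168,180): fit("pics/top5.png",402,237,9,10,.167,a,(.588,-.2165))
    fit("pics/top3.png",306,252,12,8,.087,96,(.575,-.003))
    for z in(.16,.167): w=back("top",[(407.09,241),(407.13,246)],z);v=w[1]-w[0];print(np.degrees(np.arctan2(v[1],v[0])))
E
python3 rib.py
```

```text
pics/top5.png az 176.34681100228843 axis [ 0.58870863 -0.21704427] 832.193213188114
pics/top5.png az 176.344661691195 axis [ 0.58870814 -0.21704491] 832.2549541261833
pics/top3.png az 104.83954261097226 axis [ 0.57591166 -0.00302325] 4144.497598995007
176.35514478816282
176.35514478816293
```

```bash
python3 -m creep '0.1 -0.2 0 0 0 0 0; 0.2 -0.4 0 0 0 0 0; 0.3 -0.6 0 0 0 0 0; 0.3 -0.75 0 0 0 0 0; 0.3 -0.75 0 0 0 0 0'|grep pos; python3 -m creep '0 -0.2 0 0 0 0 0; 0 -0.4 0 0 0 0 0; 0 -0.6 0 0 0 0 0; 0 -0.745 0 0 0 0 0; 0 -0.745 0 0 0 0 0; 0 -0.745 -0.1 0 0 0 0; 0 -0.745 -0.2 0 0 0 0; 0 -0.745 -0.2 0 0 0 0'
python3 - <<'E'
from g import *
delta([.5873,-.2145,.140],down(78.5))
E
```

```text
position: [0.5874, -0.0676, 0.2463]
time_s: 22.78
position: [0.5865, -0.2119, 0.2061]
orientation: [-0.309, -3.124, -0.002]
ft_force: [-0.1, -0.6, 0.3]
gripper_width: 0.0854
grasp_force: 0.0
delta [ 0.0039 -0.0129 -0.3305] [-0.0005 -0.0008 -0.0011] deg 0.25926749200771865
```

```bash
python3 -m creep '0 -0.004 -0.1 0 0 0 0; 0 -0.004 -0.2 0 0 0 0; 0 -0.004 -0.28 0 0 0 0; 0 -0.004 -0.327 0 0 0 0; 0 -0.004 -0.327 0 0 0 0'|grep -E "pos|ft"; python3 -m creep '0 0 0 0 0 0 80; 0 0 0 0 0 0 120; 0 0 0 0 0 0 140; 0 0 0 0 0 0 148; 0 0 0 0 0 0 153; 0 0 0 0 0 0 156; 0 0 0 0 0 0 158; 0 0 0 0 0 0 160'
```

```text
position: [0.587, -0.2138, 0.1416]
ft_force: [0.4, -0.3, -0.2]
time_s: 24.4
position: [0.5871, -0.2142, 0.1421]
orientation: [0.31, 3.126, -0.001]
ft_force: [-0.5, -0.9, 1.7]
gripper_width: 0.0322
grasp_force: 21.2
```

Now I turn it by −8°, 0.5 mm lifted, set it down, release and back off.

```bash
python3 -m creep '0 0 0.003 0 0 0 161; 0 0 0.003 0 0 -0.015 161; 0 0 0.003 0 0 -0.03 161; 0 0 0.003 0 0 -0.0445 161; 0 0 0.003 0 0 -0.0445 161; 0 0 -0.002 0 0 -0.0445 161; 0 0 -0.002 0 0 -0.0445 161'; python3 -m creep '0 0 0 0 0 0 158; 0 0 0 0 0 0 155; 0 0 0 0 0 0 152; 0 0 0 0 0 0 140; 0 0 0 0 0 0 100; 0 0 0 0 0 0 50; 0 0 0 0 0 0 0; 0 0 0 0 0 0 0' | grep -E "pos|ft"; python3 -m creep '0 0 0.15 0 0 0 0; 0 0 0.35 0 0 0 0; 0 0.1 0.55 0 0 0 0; 0 0.3 0.55 0 0 0 0; 0 0.6 0.55 0 0 0 0; 0 0.9 0.55 0 0 0 0; 0 1 0.55 0 0 0 0; 0 1 0.55 0 0 0 0'|grep pos;  python3 -m creep '-0.2 0.3 0 0 0 0 0; -0.3 0.5 0 0 0 0 0; -0.3 0.5 0 0 0 0 0; -0.3 0.5 0 0 0 0 0'|grep -E "pos|tim"
python3 - <<'E'
from rib import *
im=snapshot("top");cv2.imwrite("pics/top6.png",im)
fit("pics/top6.png",402,237,9,10,.167,168,(.588,-.2165))
E
python3 ang.py pics/top6.png
```

```text
time_s: 25.28
position: [0.5873, -0.214, 0.142]
orientation: [0.526, 3.096, -0.0]
ft_force: [-0.5, -0.4, 4.1]
gripper_width: 0.032
grasp_force: 27.6
position: [0.5871, -0.214, 0.1415]
ft_force: [-0.0, 0.6, -0.4]
position: [0.5871, -0.0129, 0.2517]
time_s: 27.78
position: [0.5277, 0.0849, 0.2515]
pics/top6.png az 168.91764486636413 axis [ 0.58832708 -0.21632446] 1294.5494383842702
rib (np.float64(169.00229425742867), array([ 0.5799597 , -0.21471635]), array([ 0.57182166, -0.21313481]), array([ 0.58809132, -0.21629664]), np.float64(0.01657405064887424))
line (np.float64(168.26600549686097), array([ 0.54028125, -0.20402283]), array([ 0.52598536, -0.20105344]), array([ 0.55435307, -0.20694567]), np.float64(0.028973182638516788))
index (np.float64(159.84958308649723), array([ 0.56346329, -0.20853277]), array([ 0.56005064, -0.20728051]), array([ 0.56706642, -0.20985492]), np.float64(0.007473201569445934))
cap hull circle (107.84745788574219, 132.0) 90.56306457519531
```

Run:
```python
from g import *
i=snapshot("side");cv2.imwrite("pics/side6.png",i)
def dark(f,x0,y0,x1,y1,thr):
    c=cv2.imread(f,0)[y0:y1,x0:x1].astype(float);C=cv2.resize(c,None,fx=10,fy=10,interpolation=2)
    n,l,st,ce=cv2.connectedComponentsWithStats((C<thr).astype(np.uint8));k=1+np.argmax(st[1:,4])
    return (ce[k]+.5)/10-.5+[x0,y0],st[k]
t,a=dark("pics/top6.png",434,260,448,276,50);s,b=dark("pics/side6.png",296,319,313,336,50);print(t,a,s,b)
best=min(((np.linalg.norm((back("top",[t],z)-back("side",[s],z))[0]),z) for z in np.arange(.075,.115,.001)));print(best)
for z in(.085,.09,.095,best[1]):print(z,back("top",[t],z),back("side",[s],z))
p=(back("top",[t],.092)+back("side",[s],.092))[0]/2
delta([p[0],p[1],.125],R.from_rotvec(env.observe()["orientation"]))
```

```text
[440.50610983 266.7303085 ] [  16   19  109  107 9141] [303.52065203 327.88016468] [  32   45   97   98 7469]
(np.float64(0.0011575657281539253), np.float64(0.09700000000000002))
0.085 [[ 0.53647501 -0.3079041   0.085     ]] [[ 0.53422362 -0.29680416  0.085     ]]
0.09 [[ 0.53560149 -0.30680701  0.09      ]] [[ 0.53380596 -0.30032216  0.09      ]]
0.095 [[ 0.53472797 -0.30570992  0.095     ]] [[ 0.5333883  -0.30384016  0.095     ]]
0.09700000000000002 [[ 0.53437856 -0.30527109  0.097     ]] [[ 0.53322124 -0.30524736  0.097     ]]
delta [ 0.0328 -1.9427 -0.6312] [0. 0. 0.] deg 0.0
```

```bash
python3 -m creep '0 -0.25 0 0 0 0 255; 0 -0.5 0 0 0 0 255; 0 -0.75 0 0 0 0 255; 0.03 -0.97 0 0 0 0 255; 0.03 -0.97 0 0 0 0 255'|grep pos; python3 -m creep '0 -0.25 0 0 0 0 255; 0 -0.5 0 0 0 0 255; 0 -0.75 0 0 0 0 255; 0 -0.98 0 0 0 0 255; 0 -0.98 -0.2 0 0 0 255; 0 -0.98 -0.4 0 0 0 255; 0 -0.98 -0.63 0 0 0 255; 0 -0.98 -0.63 0 0 0 255'; python3 -m creep '0 0 -0.03 0 0 0 255; 0 0 -0.06 0 0 0 255; 0 0 -0.09 0 0 0 255; 0 0 -0.11 0 0 0 255; 0 0 -0.11 0 0 0 255'
```

```text
position: [0.5334, -0.1122, 0.2506]
time_s: 29.5
position: [0.5314, -0.303, 0.1224]
orientation: [-0.528, -3.091, -0.005]
ft_force: [-0.2, 0.5, 0.5]
gripper_width: 0.0002
grasp_force: 0.0
time_s: 30.12
position: [0.533, -0.3039, 0.1033]
orientation: [-0.527, -3.097, -0.0]
ft_force: [0.5, -0.1, 0.6]
gripper_width: -0.0001
grasp_force: 0.0
```

```bash
python3 -m creep '0 0 -0.01 0 0 0 255; 0 0 -0.02 0 0 0 255; 0 0 -0.03 0 0 0 255; 0 0 -0.03 0 0 0 255; 0 0 -0.03 0 0 0 255' |grep -E "pos|ft"; python3 -m creep '0 0 -0.01 0 0 0 255; 0 0 -0.015 0 0 0 255; 0 0 -0.015 0 0 0 255' |grep -E "pos|ft"; python3 -m creep '0 0 -0.01 0 0 0 255; 0 0 -0.01 0 0 0 255' |grep -E "pos|ft"
```

```text
position: [0.5332, -0.3041, 0.0977]
ft_force: [1.4, -0.4, 2.8]
position: [0.5333, -0.3041, 0.0959]
ft_force: [-2.0, 2.9, 14.1]
position: [0.5334, -0.3042, 0.0956]
ft_force: [-7.1, 5.8, 27.8]
```

The key is hard against its stop (28 N against the 4 N spring). Release it, move clear and check.

```bash
python3 -m creep '0 0 0.03 0 0 0 255; 0 0 0.1 0 0 0 255; 0 0 0.3 0 0 0 255; 0 0 0.55 0 0 0 255; 0 0 0.75 0 0 0 255; 0 0.2 0.75 0 0 0 255; 0 0.4 0.75 0 0 0 255; 0 0.6 0.75 0 0 0 255'|grep -E "pos|ft"; python3 -m creep '0 0.3 0 0 0 0 255; 0 0.6 0 0 0 0 255; 0 0.9 0 0 0 0 255; 0 1 0 0 0 0 255; 0 1 0 0 0 0 255'|grep -E "pos|tim";python3 -m creep '0 0.3 0 0 0 0 255; 0 0.4 0 0 0 0 255; 0 0.4 0 0 0 0 255; 0 0.4 0 0 0 0 255'|grep -E "pos|tim"
python3 - <<'E'
from rib import *
im=snapshot("top");cv2.imwrite("pics/top7.png",im)
fit("pics/top7.png",402,237,9,10,.167,168,(.588,-.2165))
cv2.imwrite("pics/c7.png",cv2.resize(im[200:350,260:470],(800,571),interpolation=2))
E
```

```text
position: [0.5328, -0.1829, 0.2426]
ft_force: [0.6, 0.1, 0.6]
time_s: 33.0
position: [0.5328, 0.0175, 0.2427]
time_s: 33.5
position: [0.5332, 0.0949, 0.2424]
pics/top7.png az 168.86557576556424 axis [ 0.58833136 -0.21634504] 1443.2172071248324
```

View pics/c7.png

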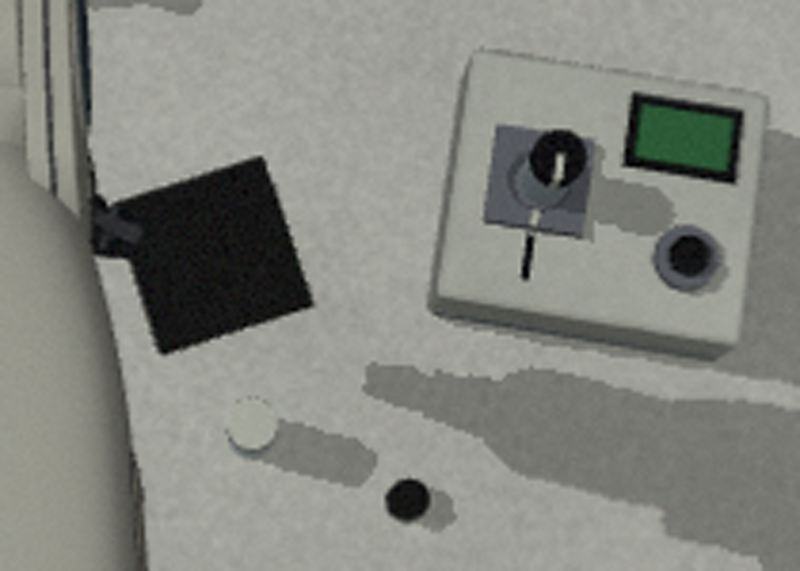

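The cell stands in the nest (top picture about (406,242)). Its rib is parallel to the index line, the key is up, and the vial and stopper are undisturbed. Handing in.

```bash
python3 -c "
from workcell import workorder
print(workorder.hand_in())"
```

```text
the job is handed in; nothing more can be done
None
```

The job is done and handed in at about 33.5 s: the cell was stood on the pad, then set in the nest by its cap with the mark within about 1° of the index line, and the read key was pressed to its stop and released.

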